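# Take the bead jar from behind the buffer bottles to the mixer

## Task

The low wide bead jar in the rear row of the reagent deck, in the cooling block, has to go on the bench mixer. Stand the two tall bottles in front of it aside, upright in the white tray, lift the jar out and set it down in the mixer's cup, then put the bottles back, each squarely on the rubber pad of its own shape. Keep everything upright and leave the small vial beside the jar where it stands.

Things in the scene. Friction and masses are not known exactly. Their poses are not given: they have to be found in the camera images.
- bottle_square: Tall bottle of square section, 60 x 60 mm, 142 mm high, standing at the start on the square pad. Its x and y axes are square to its sides. White, straight body to 108 mm, shoulder to 118, then on its axis a round grey ribbed cap, 40 mm diameter, from 120 to 142 mm above the underside: take it by the cap. 0.15 to 0.35 kg. Origin: centre of its underside, z up.
- bottle_round: Tall bottle of round section, 66 mm diameter, 142 mm high, standing at the start on the round pad. White, straight body to 108 mm, shoulder to 118, then on its axis a round grey ribbed cap, 40 mm diameter, from 120 to 142 mm above the underside: take it by the cap. 0.15 to 0.35 kg. Origin: centre of its underside, z up.
- bottle_oblong: Tall bottle of oblong section, 64 mm along its x by 44 mm along its y, 142 mm high, standing at the start on the oblong pad. White, straight body to 108 mm, shoulder to 118, then on its axis a round grey ribbed cap, 40 mm diameter, from 120 to 142 mm above the underside: take it by the cap. 0.15 to 0.35 kg. Origin: centre of its underside, z up.
- pad_square: Square, 60 x 60 mm: fixed black rubber pad cut to the foot of that bottle, 3 mm thick, flat on the reagent deck. Origin: centre of its underside; the bottle stands 3 mm above it. Its x points to the rear row, roughly away from the robot. The three pads are the front row of the deck, 75 mm apart, in any order. The deck is a fixed aluminium plate 10 mm thick.
- pad_round: Round, 66 mm diameter: fixed black rubber pad cut to the foot of that bottle, 3 mm thick, flat on the reagent deck. Origin: centre of its underside; the bottle stands 3 mm above it. Its x points to the rear row, roughly away from the robot.
- pad_oblong: Oblong, 64 mm along its x, 44 along its y: fixed black rubber pad cut to the foot of that bottle, 3 mm thick, flat on the reagent deck. Origin: centre of its underside; the bottle stands 3 mm above it. Its x points to the rear row, roughly away from the robot.
- bead_jar: Jar to fetch: amber, 50 mm diameter; lid black, flat grey top, 53 mm diameter, 24 to 38 mm up. 0.06-0.1 kg. Origin: centre of underside. In a deck pocket 60 mm behind the pads' line, midway between two pads, whose bottles (70 mm from it) leave no finger room. Block around it as high as the lid, 44 mm front to back: the jar juts out front and rear, grip it there only (along the pads' x).
- vial: Small amber vial with a narrow black cap, in the other pocket, 75 mm beside the jar, to be left alone: 50 mm diameter up to 26 mm, cap 24 mm in diameter, 48 mm high. Origin: centre of its underside.
- tray: The side area: fixed open white plastic tray on the bench, 206 mm along its x by 130 mm along its y, walls 20 mm high and 3 mm thick, floor 3 mm thick. Origin at the centre of its underside. Two bottles fit side by side along its x, for instance 47 mm either side of the centre.
- mixer: Fixed white bench mixer, 120 mm wide, 70 mm high, with a control nose and knob on its -x side and a round black rubber platform on top. The platform carries an open cup 68 mm wide inside with a grey rim 8 mm high, into which the jar goes. Origin at the underside of the housing straight below the cup's centre; the cup's floor is 70 mm above the origin, its rim 78 mm.

How it is judged (in metres and radians):
On the way, in this order (a step that is already met when the one before it is completed fails the run):
1. the two bottles in front of the jar stand upright in the tray, while the jar is still in its place (the third bottle is on its pad, or in the tray too) (distance of bead_jar from where it was at the start of the episode below 0.02 m and ((x of bottle_square in the frame of tray between -0.085 and 0.085 m and y of bottle_square in the frame of tray between -0.05 and 0.05 m and z of bottle_square in the frame of tray below 0.01 m and angle between bottle_square's own z axis and vertical below 0.07 rad and linear speed of bottle_square below 0.03 m/s) or ((horizontal distance between bottle_square and pad_square below 0.01 m and z of bottle_square in the frame of pad_square between -0.002 and 0.008 m and angle between bottle_square's own z axis and vertical below 0.07 rad and (angle between the x axis of bottle_square and the x axis of pad_square, either way round below 0.3 rad or angle between the x axis of bottle_square and the y axis of pad_square, either way round below 0.3 rad)) and horizontal distance between bottle_square and bead_jar above 0.105 m)) and ((x of bottle_round in the frame of tray between -0.085 and 0.085 m and y of bottle_round in the frame of tray between -0.05 and 0.05 m and z of bottle_round in the frame of tray below 0.01 m and angle between bottle_round's own z axis and vertical below 0.07 rad and linear speed of bottle_round below 0.03 m/s) or ((horizontal distance between bottle_round and pad_round below 0.01 m and z of bottle_round in the frame of pad_round between -0.002 and 0.008 m and angle between bottle_round's own z axis and vertical below 0.07 rad) and horizontal distance between bottle_round and bead_jar above 0.105 m)) and ((x of bottle_oblong in the frame of tray between -0.085 and 0.085 m and y of bottle_oblong in the frame of tray between -0.05 and 0.05 m and z of bottle_oblong in the frame of tray below 0.01 m and angle between bottle_oblong's own z axis and vertical below 0.07 rad and linear speed of bottle_oblong below 0.03 m/s) or ((horizontal distance between bottle_oblong and pad_oblong below 0.01 m and z of bottle_oblong in the frame of pad_oblong between -0.002 and 0.008 m and angle between bottle_oblong's own z axis and vertical below 0.07 rad and angle between the x axis of bottle_oblong and the x axis of pad_oblong, either way round below 0.3 rad) and horizontal distance between bottle_oblong and bead_jar above 0.105 m))), for 0.2 s.
2. the jar stands in the mixer's cup (horizontal distance between bead_jar and mixer below 0.012 m and z of bead_jar in the frame of mixer between 0.066 and 0.076 m and angle between bead_jar's own z axis and vertical below 0.07 rad), for 0.2 s.
At the end, for the whole second after the job is handed in: The jar stands upright on the floor of the mixer's cup (12 mm); each bottle stands upright on the pad of its own shape (10 mm; square and oblong turned with the pad within 0.3 rad); the vial is within 20 mm of where it stood; all released and at rest (all of step 2 and horizontal distance between bottle_square and pad_square below 0.01 m and z of bottle_square in the frame of pad_square between -0.002 and 0.008 m and angle between each of bottle_square, bottle_round, bottle_oblong's own z axis and vertical below 0.07 rad and (angle between the x axis of bottle_square and the x axis of pad_square, either way round below 0.3 rad or angle between the x axis of bottle_square and the y axis of pad_square, either way round below 0.3 rad) and horizontal distance between bottle_round and pad_round below 0.01 m and z of bottle_round in the frame of pad_round between -0.002 and 0.008 m and horizontal distance between bottle_oblong and pad_oblong below 0.01 m and z of bottle_oblong in the frame of pad_oblong between -0.002 and 0.008 m and angle between the x axis of bottle_oblong and the x axis of pad_oblong, either way round below 0.3 rad and distance of vial from where it was at the start of the episode below 0.02 m and angle between vial's own z axis and vertical below 0.1 rad and linear speed of each of bead_jar, vial, bottle_square, bottle_round, bottle_oblong below 0.02 m/s); the robot touches nothing.
It fails at once if a bottle, the jar or the vial is tipped by more than 0.5 rad (angle between any of bead_jar, vial, bottle_square, bottle_round, bottle_oblong's own z axis and vertical above 0.5 rad).
It fails at once if the vial is moved by more than 20 mm (distance of vial from where it was at the start of the episode above 0.02 m).
It also fails if it takes over 128 s, if anything falls off the work surface, if the arm or the gripper's body presses on something with over 40 N, if the wrist force passes 120 N, or if a joint passes its speed limit or range.

## Robot

A 6-joint arm with a two-finger parallel gripper is mounted at the origin on the work surface. World frame = base frame: x ahead of the robot, y to its left, z up, the work surface at z = 0. Lengths are in m, angles in degrees, forces in N, time in s.
With the tool pointing down it reaches from about 0.3 to 0.75 m from the base axis. Payload 8.5 kg.
Tool frame: the origin (TCP) lies midway between the tips of the shut fingers; the grasp point (between the pads) lies 19 mm behind it; z points along the fingers, y is the line along which they close (so a half turn about z gives the same grasp; the last joint's range is limited). The gripper opens to 85 mm and grips with 20 to 120 N. Pads are 22 mm wide; open, the fingers measure 114 mm over their backs; the gripper's body (76 mm by 85 mm) begins 54 mm behind the grasp point. The pads swing forward as they close: fully open they stand 13 mm farther back than shut.
Start: joints at [-78.226, 21.807, 74.336, -0, 83.858, -12.336], TCP at [0.225, -0.502, 0.209] pointing down, gripper open.
Joint ranges: [-178.18, 178.18], [-50.72, 133.34], [12.68, 142.11], [-81.47, 261.47], [9.98, 163.14], [-165.26, 165.26]. Speed limits (degrees/s): [136.94, 136.94, 180, 180, 180, 180].

## Interface

Orientations are given as a 3x3 rotation matrix whose columns are the frame's x, y, z axes.
In Python, from rig import env, viewer, recognise, pinpoint gives the robot as it stands.
- The arm moves only by the tool move_arm, never from a script. Its argument "plan" is text: rows parted by semicolons, each of 7 numbers parted by spaces: the shift along the tool's x, y, z in m, then the turn, a rotation vector about the tool's x, y, z in rad, then the finger opening in m, from 0 to 0.0854. A call has 1 to 12 rows; each row shifts and turns the commanded pose from where the row before left it, along the tool's axes as they then stand; what a row does not reach is not made up. A row lasts 1/8 s, in which the tool goes at most 62.5 mm and 10.7 degrees, less where a joint would pass 70% of its speed; a pose out of reach is approached as far as the arm can. A call is refused whole if a number of a shift passes 0.0625 or a number of a turn 0.188, either way. A call with a gripper value outside its range is refused whole. The fingers move at their own pace and stop on an object; "grip_force" is the grip in N (left out, the last holds). Time passes only in rows, so rows that do not move let the fingers close. It gives the time, the measured TCP pose, the force, the opening and the grip force at its end, in the units of the state.
- env.observe(): the state, without advancing time (a new reading comes with each control period).
- viewer.get_image(name): name is "scene" or "top" or "wrist"; returns (picture, depth): 480x640x3 uint8, red, green, blue; 480x640 float32, m along the optical axis (not along the pixel's ray), 0 where there is no reading.
- viewer.calibration(name): a dict with "fx", "fy", "cx", "cy" (pixels), "R" (3x3) and "t" (3): a world point X has camera coordinates R X + t. Camera axes: x right, y down, z forward; pixel columns grow to the right and rows downward; lengths in m; the calibration is good to about 2 mm. A picture is of the moment at which its call begins: read the wrist's pose just before it. calibration takes no time and is no camera call; for the wrist camera it gives the pose at the moment of the call.
- env.close_job(): hands the job in; it is judged then, once.
Trained networks look in the newest picture that a camera, given by its name, has taken for a name from the list of things; names that differ only in an ending like _2 or _b are one class to them, and where a whole thing is asked for, a point or a joint stands for the part that bears it (a point fixed in the world has none). Each returns a list of dicts, best first, with "conf" (0 to 1); they miss things now and then, are a little off and sometimes report something else, mostly with a low value. They report only what shows in the picture. A call takes as long as a camera call.
- recognise(camera, name): "extent" ([centre column, centre row, width, height] in pixels, round what is visible of it).
- pinpoint(camera, name): "pixel" ([column, row] in pixels: a listed point, or the origin of a listed thing).
The state is a dict: "time_s": time; "q": joint angles; "qvel": joint speeds; "joint_efforts": joint torques, N m; "position": TCP position; "tool_rot": TCP orientation; "ft_force": force on the tool from outside, world axes, zero at the start; "wrist_torque": the same for the moment, N m; "grip_width": finger opening in m; "gripper_force": force on a finger pad.
Only numpy, scipy, OpenCV 4.12 (cv2) and the standard library are available. Lean on these libraries where they do the work, as an engineer would, in place of code of your own. Each camera call takes 0.05 s, during which the arm holds its last target. There are 200 camera calls.

## Working session

There is one attempt and no reset: what is moved stays moved. The work goes in short steps, Python scripts to look and compute and a tool call to move; the robot and the scene stay as the last step left them, time stands still between calls to the robot, and variables do not carry over. Pictures are saved under pics/ and viewed, at most 14 in all, crops included, and the job is handed in when it is done.

Besides the shell and the picture viewer there is one more tool, called after ">>>" by a JSON object that holds its "name" and its "arguments", one argument or row to a line. move_arm: Moves the arm, as the interface text tells. Its arguments: {"type":"object","properties":{"plan":{"type":"string"},"grip_force":{"type":"number"}},"required":["plan"]}

```bash
ls; mkdir -p pics; python3 - <<'E'
from rig import env, viewer, recognise, pinpoint
import cv2,numpy as np
s=env.observe();print(s['time_s'],s['position'],s['tool_rot'],s['grip_width'])
ims=[]
for n in ['scene','top']:
    im,d=viewer.get_image(n);cv2.imwrite(f'pics/{n}0.png',im[:,:,::-1]);np.save(f'pics/{n}0d.npy',d)
    c=viewer.calibration(n);print(n,{k:np.round(v,4).tolist() for k,v in c.items()})
    for t in ['bottle_square','bottle_round','bottle_oblong','bead_jar','vial','tray','mixer']:
        r=pinpoint(n,t);e=recognise(n,t)
        print(t,[(np.round(x['pixel']).tolist(),round(x['conf'],2)) for x in r[:2]],[(np.round(x['extent']).tolist(),round(x['conf'],2)) for x in e[:2]])
E
```

```text
pics
0.0 [ 0.22461684 -0.50167762  0.20858093] [[ 9.12760956e-01  4.08494003e-01 -2.94228128e-04]
 [ 4.08493962e-01 -9.12759781e-01  1.50465523e-03]
 [ 3.46083036e-04 -1.49358096e-03 -9.99998825e-01]] 0.08550078759654291
scene {'fx': 572.7768, 'fy': 572.7768, 'cx': 316.8832, 'cy': 244.7387, 'R': [[-0.7329, 0.6803, 0.0043], [0.5397, 0.5852, -0.6052], [-0.4142, -0.4412, -0.7961]], 't': [0.3745, -0.2393, 1.2237]}
bottle_square [([329.0, 238.0], 0.84)] [([332.0, 215.0, 46.0, 75.0], 0.79)]
bottle_round [([305.0, 212.0], 0.67)] [([304.0, 188.0, 38.0, 78.0], 0.87)]
bottle_oblong [([361.0, 264.0], 0.88)] []
bead_jar [([318.0, 268.0], 0.61)] [([321.0, 263.0, 31.0, 36.0], 0.58)]
vial [([290.0, 243.0], 0.67)] [([355.0, 278.0, 9.0, 7.0], 0.72), ([294.0, 237.0, 30.0, 32.0], 0.65)]
tray [([213.0, 162.0], 0.67), ([362.0, 268.0], 0.29)] [([209.0, 163.0, 118.0, 80.0], 0.65)]
mixer [([454.0, 400.0], 0.89)] [([467.0, 394.0, 127.0, 123.0], 0.76)]
top {'fx': 502.1651, 'fy': 502.1651, 'cx': 321.0376, 'cy': 242.8404, 'R': [[-0.026, -0.9996, 0.0146], [-0.9983, 0.0252, -0.0522], [0.0519, -0.0159, -0.9985]], 't': [-0.0021, 0.5366, 1.0309]}
bottle_square [([325.0, 279.0], 0.69)] [([328.0, 282.0, 35.0, 36.0], 0.55)]
bottle_round [([362.0, 283.0], 0.87)] [([366.0, 283.0, 39.0, 33.0], 0.58)]
bottle_oblong [([289.0, 282.0], 0.86)] [([288.0, 282.0, 23.0, 30.0], 0.8)]
bead_jar [([308.0, 254.0], 0.62)] [([307.0, 252.0, 25.0, 30.0], 0.58)]
vial [([344.0, 252.0], 0.64), ([308.0, 249.0], 0.52)] [([347.0, 252.0, 25.0, 27.0], 0.95)]
tray [] []
mixer [] [([156.0, 256.0, 72.0, 86.0], 0.91), ([475.0, 257.0, 75.0, 107.0], 0.38)]
```

```bash
python3 - <<'E'
import cv2,numpy as np
a=cv2.imread('pics/scene0.png');b=cv2.imread('pics/top0.png')
c=np.vstack([cv2.resize(b[190:330,110:530],None,fx=1.9,fy=1.9,interpolation=cv2.INTER_CUBIC),cv2.resize(a[120:460,140:560],(400,324))[:, :].repeat(1,0) if 0 else cv2.copyMakeBorder(cv2.resize(a[130:470,130:560],(400,316)),0,0,0,398,0)])
cv2.imwrite('pics/both0.png',c);print(c.shape)
E
```

```text
(582, 798, 3)
```

View pics/both0.png

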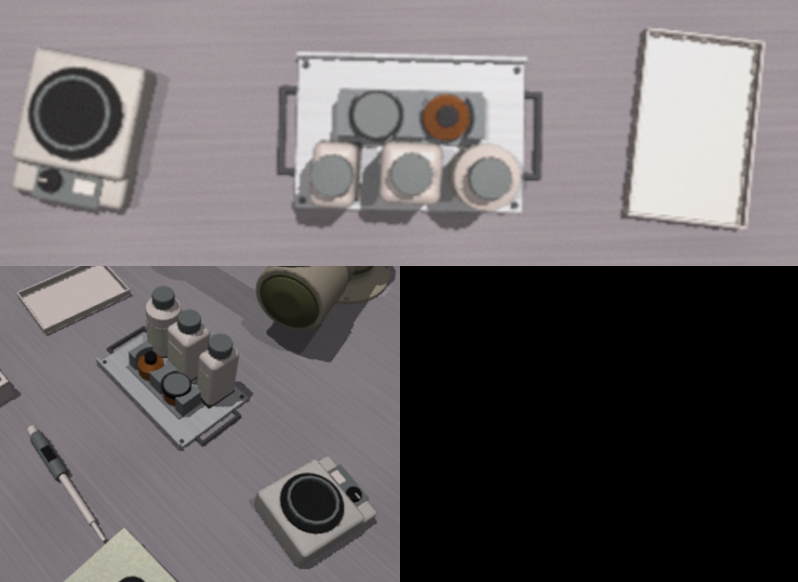

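The top picture shows the mixer on the left (crop 75,112), the deck in the middle and the tray on the right (crop 695,130). The jar's grey lid is at crop (377,115), between the oblong (332,175) and square (410,175) bottles. The vial is at (447,117), with the round bottle (490,178) in front of it. Next I'll measure with depth from both cameras.

```bash
cat > h.py <<'E'
import numpy as np,cv2
from rig import env,viewer,recognise,pinpoint
def cloud(im,d,c):
    v,u=np.mgrid[:d.shape[0],:d.shape[1]]
    P=np.stack([(u-c['cx'])/c['fx']*d,(v-c['cy'])/c['fy']*d,d],-1)
    W=(P-c['t'])@c['R']
    W[d<=0]=np.nan
    return W
def ray(px,c,z):
    r=np.array([(px[0]-c['cx'])/c['fx'],(px[1]-c['cy'])/c['fy'],1])@c['R']
    o=-np.array(c['t'])@c['R']
    return o+r*(z-o[2])/r[2]
def sel(W,lo,hi,xc=None,r=.05):
    with np.errstate(invalid='ignore'):
        m=(W[...,2]>lo)&(W[...,2]<hi)
        if xc is not None: m&=np.hypot(W[...,0]-xc[0],W[...,1]-xc[1])<r
    return m
E
python3 - <<'E'
from h import *
for n in ['top','scene']:
    im=cv2.imread(f'pics/{n}0.png');d=np.load(f'pics/{n}0d.npy');c=viewer.calibration(n)
    W=cloud(im,d,c);np.set_printoptions(precision=4,suppress=True)
    print(n)
    for z0,z1,a0 in [(.147,.165,25),(.04,.06,25),(.066,.09,40)]:
        m=sel(W,z0,z1)&(abs(W[...,1])<.45)&(W[...,0]>.3)&(W[...,0]<.8)
        k,l,st,ce=cv2.connectedComponentsWithStats(m.astype(np.uint8),connectivity=4)
        for i in range(1,k):
            if st[i,4]<a0: continue
            Q=W[l==i]; 
            print(z0,'n',st[i,4],'mean',Q.mean(0),'medz',np.median(Q[:,2]),'mid',(Q.max(0)+Q.min(0))/2,'ext',np.ptp(Q,axis=0),'px',ce[i])
    if n=='top':
        m=(np.abs(W[...,2])<.03)&(im.min(-1)>175)
        k,l,st,ce=cv2.connectedComponentsWithStats(m.astype(np.uint8))
        for i in range(1,k):
            if st[i,4]>800: print('bright',st[i],ce[i],np.nanmedian(W[l==i],0),cv2.minAreaRect(np.argwhere(l==i)[:,::-1].astype(np.float32)))
    # plane check
    print('bench z',np.nanmedian(W[(abs(W[...,0]-.5)<.3)&(abs(W[...,1])<.5)&(abs(W[...,2])<.006)][:,2]))
E
```

```text
top
0.147 n 387 mean [ 0.4607 -0.022   0.1565] medz 0.15643099757502132 mid [ 0.4604 -0.0225  0.1564] ext [0.0394 0.0397 0.0088] px [326.7235 280.8036]
0.147 n 395 mean [0.4612 0.0535 0.1564] medz 0.1565246331288244 mid [0.4605 0.0529 0.1548] ext [0.0395 0.0392 0.0129] px [284.5165 281.6456]
0.147 n 398 mean [ 0.4544 -0.0959  0.1565] medz 0.15650360393990342 mid [ 0.4548 -0.0961  0.1543] ext [0.0393 0.0398 0.014 ] px [368.0402 283.2714]
0.04 n 2920 mean [ 0.7669 -0.3014  0.0479] medz 0.04676562219081697 mid [ 0.7655 -0.301   0.05  ] ext [0.0687 0.1926 0.0198] px [457.7688 126.0048]
0.04 n 352 mean [0.7631 0.266  0.0498] medz 0.0502967590013408 mid [0.778  0.2736 0.0501] ext [0.0433 0.2304 0.0199] px [179.1506 133.6335]
0.04 n 266 mean [0.52   0.2643 0.0533] medz 0.05555232986414642 mid [0.5193 0.265  0.05  ] ext [0.1197 0.028  0.0199] px [180.9549 253.594 ]
0.04 n 544 mean [0.5209 0.0111 0.053 ] medz 0.05306672206961523 mid [0.5208 0.0112 0.051 ] ext [0.0522 0.0523 0.0171] px [308.0184 249.886 ]
0.04 n 161 mean [0.5233 0.0446 0.0525] medz 0.05270991096113643 mid [0.5226 0.0421 0.0495
[... 3310 characters left out ...]
5776867784503 mid [ 0.4783 -0.0864  0.078 ] ext [0.0191 0.0465 0.0239] px [298.2136 202.0728]
0.066 n 334 mean [ 0.481  -0.0049  0.0786] medz 0.07932056107959481 mid [ 0.4667 -0.0159  0.078 ] ext [0.0524 0.0571 0.0237] px [328.1437 226.8353]
0.066 n 348 mean [0.4754 0.0699 0.0779] medz 0.07826038491457443 mid [0.4638 0.0594 0.078 ] ext [0.0604 0.0458 0.0239] px [362.1925 251.4971]
0.066 n 3459 mean [0.5313 0.3261 0.0712] medz 0.07024675788136982 mid [0.529  0.3249 0.0737] ext [0.0966 0.095  0.0154] px [464.7456 384.2136]
0.066 n 2442 mean [0.7798 0.2214 0.0748] medz 0.07477053303186185 mid [0.7797 0.2263 0.0743] ext [0.0405 0.1251 0.009 ] px [281.6654 449.8526]
bench z -1.358524226374223e-05
```

```bash
python3 - <<'E'
from h import *
np.set_printoptions(precision=4,suppress=True)
s=env.observe();c=viewer.calibration('wrist');R=np.array(s['tool_rot'])
o=-np.array(c['t'])@c['R'];print('cam in tool',R.T@(o-s['position']),'\ncam axes in tool\n',R.T@np.array(c['R']).T,c['fx'],c['cx'],c['cy'])
E
```

```text
cam in tool [ 0.0792  0.0016 -0.1653] 
cam axes in tool
 [[ 0.0018 -0.9509 -0.3093]
 [ 1.      0.0017  0.0005]
 [ 0.0001 -0.3093  0.9509]] 344.5710037872069 320.8167420187303 243.87748210179865
```

>>> {"name": "move_arm", "arguments": {
  "plan": "0 0 -0.03 0 0 -0.185 0.085; 0 0 -0.03 0 0 -0.185 0.085; 0 0 -0.03 0 0 -0.185 0.085; 0 0 -0.03 0 0 -0.185 0.085; 0 0 -0.02 0 0 -0.185 0.085; 0 0 -0.02 0 0 -0.183 0.085; 0.05 0.05 0 0 0 0 0.085; 0.05 0.05 0 0 0 0 0.085; 0.04 0.03 0 0 0 0 0.085; 0.02 0.02 0 0 0 0 0.085; 0 0 0 0 0 0 0.085; 0 0 0 0 0 0 0.085"
}}

```text
time_s: 3.0
position: [0.3687, -0.3601, 0.3691]
tool_rot: [[0.042, 0.999, -0.0], [0.999, -0.042, -0.0], [-0.0, -0.0, -1.0]]
ft_force: [0.3, -0.8, -0.9]
grip_width: 0.0851
gripper_force: 0.0
```

```bash
python3 - <<'E'
from h import *
im,d=viewer.get_image('wrist');c=viewer.calibration('wrist')
cv2.imwrite('pics/w1.png',im[:,:,::-1]);np.save('pics/w1d.npy',d);np.save('pics/w1c.npy',c,allow_pickle=True)
E
```

>>> {"name": "move_arm", "arguments": {
  "plan": "0.04 0.01 0 0 0 0 0.085; 0.05 0.015 0 0 0 0 0.085; 0.05 0.015 0 0 0 0 0.085; 0.05 0.015 0.01 0 0 0 0.085; 0.05 0.015 0.01 0 0 0 0.085; 0.05 0.015 0.01 0 0 0 0.085; 0.05 0.01 0.01 0 0 0 0.085; 0.035 0.01 0.01 0 0 0 0.085; 0.02 0 0.01 0 0 0 0.085; 0 0 0 0 0 0 0.085; 0 0 0 0 0 0 0.085"
}}

```text
time_s: 4.42
position: [0.4909, 0.0295, 0.3096]
tool_rot: [[0.043, 0.999, 0.001], [0.999, -0.043, -0.0], [-0.0, 0.001, -1.0]]
ft_force: [-0.4, 0.0, 0.4]
grip_width: 0.0851
gripper_force: 0.0
```

```bash
python3 - <<'E'
from h import *
im,d=viewer.get_image('wrist');c=viewer.calibration('wrist')
cv2.imwrite('pics/w2.png',im[:,:,::-1]);np.save('pics/w2d.npy',d);np.save('pics/w2c.npy',c,allow_pickle=True)
a=cv2.imread('pics/w1.png');b=cv2.imread('pics/w2.png')
cv2.imwrite('pics/w12.png',np.hstack([cv2.resize(a,(400,300)),cv2.resize(b,(400,300))]))
np.set_printoptions(precision=4,suppress=True)
s=env.observe();print(s['time_s'],s['position'])
for n in ['w1','w2']:
    im=cv2.imread(f'pics/{n}.png');d=np.load(f'pics/{n}d.npy');c=np.load(f'pics/{n}c.npy',allow_pickle=True).item()
    W=cloud(im,d,c)
    print(n,'bench',np.nanmedian(W[(abs(W[...,2])<.006)][:,2]))
    for z0,z1,a0 in [(.147,.165,60),(.043,.06,80),(.066,.09,80)]:
        m=sel(W,z0,z1)&(abs(W[...,1])<.45)&(W[...,0]>.4)&(W[...,0]<.6)
        k,l,st,ce=cv2.connectedComponentsWithStats(m.astype(np.uint8),connectivity=4)
        for i in range(1,k):
            if st[i,4]<a0: continue
            Q=W[l==i]; q=cv2.minEnclosingCircle(Q[:,:2].astype(np.float32))
            print(z0,'n',st[i,4],'mean',Q.mean(0),'medz',np.median(Q[:,2]),'mid',(Q.max(0)+Q.min(0))/2,'ext',np.ptp(Q,axis=0),'px',ce[i],q)
    # tray walls: z .012-.026
    m=sel(W,.015,.026)&(W[...,1]<-.2)&(W[...,0]>.3)&(W[...,0]<.65)
    if m.sum()>50: print('tray',m.sum(),cv2.minAreaRect(W[m][:,:2].astype(np.float32)))
W=cloud(0,np.load('pics/top0d.npy'),viewer.calibration('top'))
m=sel(W,.015,.026)&(W[...,1]<-.2)&(W[...,1]>-.45)&(W[...,0]>.35)&(W[...,0]<.62);print('top tray',m.sum(),cv2.minAreaRect(W[m][:,:2].astype(np.float32)))
E
```

```text
4.475 [0.4909 0.0294 0.3096]
w1 bench 0.0005000872112064129
tray 1163 ((0.4997873604297638, -0.3358604311943054), (0.1303785741329193, 0.20671431720256805), 81.89876556396484)
w2 bench 0.0005928642298252743
0.147 n 1460 mean [0.4615 0.0562 0.1554] medz 0.15554367815295947 mid [0.4616 0.0556 0.1526] ext [0.04   0.0405 0.0105] px [287.2356 190.9027] ((0.4611090421676636, 0.05532833933830261), 0.020683346316218376)
0.147 n 1249 mean [ 0.4612 -0.0186  0.1551] medz 0.15546217130738335 mid [ 0.4607 -0.0197  0.1526] ext [0.0405 0.0406 0.0107] px [292.3387 265.7198] ((0.46102961897850037, -0.02002093195915222), 0.02074585296213627)
0.147 n 1092 mean [ 0.4553 -0.092   0.1549] medz 0.15540710731675828 mid [ 0.4547 -0.094   0.1524] ext [0.0406 0.0402 0.0107] px [291.4368 330.0394] ((0.4546709656715393, -0.09408381581306458), 0.020910335704684258)
0.043 n 453 mean [0.5229 0.0476 0.0514] medz 0.051551662756695815 mid [0.5225 0.0451 0.0493] ext [0.0433 0.0209 0.0092] px [345.7196 181.9558] ((0.5228281617164612, 0.04548905789852142), 0.02366424910724163)
0.043 n 2024 mean [0.5204 0.0032 0.0516] med
[... 754 characters left out ...]
386, -0.09172064810991287), 0.023358451202511787)
0.066 n 87 mean [0.4671 0.0765 0.0781] medz 0.07779115685697928 mid [0.4655 0.0749 0.0779] ext [0.054  0.0088 0.0235] px [297.1954 161.4713] ((0.4654965400695801, 0.0748099535703659), 0.027401847764849663)
0.066 n 230 mean [0.4651 0.0087 0.0781] medz 0.07856090439842783 mid [0.4635 0.0057 0.078 ] ext [0.0567 0.011  0.0239] px [299.0826 220.2174] ((0.4635448157787323, 0.003994915634393692), 0.028707291930913925)
tray 658 ((0.5032246708869934, -0.3155462145805359), (0.09448486566543579, 0.20611219108104706), 81.55854797363281)
top tray 653 ((0.49952971935272217, -0.33776038885116577), (0.13270455598831177, 0.2060701549053192), 81.8177261352539)
```

View pics/w12.png

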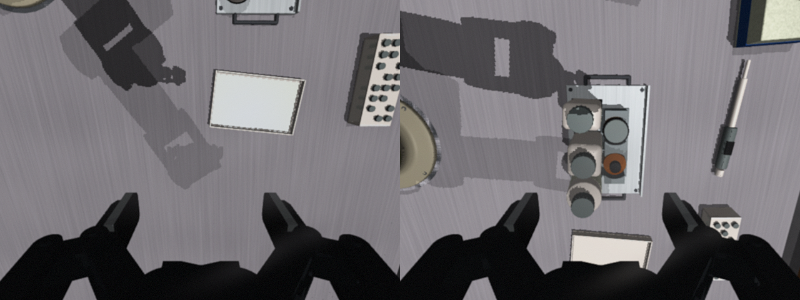

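The left picture (w1) shows the tray at about (257,100), and the right one (w2) shows the deck. The oblong, square and round caps are at (580,118), (582,163) and (582,202), with the jar at (615,128) and the vial at (615,165). The wrist depth puts the cap tops at z 0.155, which agrees with 10+3+142 mm. I'll take the oblong bottle first.

>>> {"name": "move_arm", "arguments": {
  "plan": "0.012 -0.015 0.02 0 0 0 0.085; 0.013 -0.0155 0.03 0 0 0 0.085; 0 0 0.04 0 0 0 0.085; 0 0 0.04 0 0 0 0.085; 0 0 0.03 0 0 0 0.085; 0 0 0.0155 0 0 0 0.085; 0 0 0.008 0 0 0 0.085; 0 0 0 0 0 0 0.085; 0 0 0 0 0 0 0.05; 0 0 0 0 0 0 0.035; 0 0 0 0 0 0 0.034; 0 0 0 0 0 0 0.034",
  "grip_force": 50
}}

```text
time_s: 5.98
position: [0.4615, 0.0569, 0.1266]
tool_rot: [[0.042, 0.999, 0.001], [0.999, -0.042, -0.0], [-0.0, 0.001, -1.0]]
ft_force: [-1.9, -0.6, 6.8]
grip_width: 0.0371
gripper_force: 49.2
```

>>> {"name": "move_arm", "arguments": {
  "plan": "0 0 -0.01 0 0 0 0.034; 0 0 -0.03 0 0 0 0.034; 0 0 -0.05 0 0 0 0.034; 0 0 -0.05 0 0 0 0.034; 0 0 -0.05 0 0 0 0.034; -0.02 0 0 0 0 0 0.034; -0.04 0 0 0 0 0 0.034; -0.05 0.002 0 0 0 0 0.034; -0.05 0.002 0 0 0 0 0.034; -0.05 0.002 0 0 0 0 0.034; -0.05 0.002 0 0 0 0 0.034"
}}

```text
time_s: 7.35
position: [0.4579, -0.2046, 0.3162]
tool_rot: [[0.042, 0.999, 0.0], [0.999, -0.042, 0.0], [0.0, 0.0, -1.0]]
ft_force: [-0.1, 1.1, -1.4]
grip_width: 0.0369
gripper_force: 50.6
```

>>> {"name": "move_arm", "arguments": {
  "plan": "-0.05 0 0 0 0 0 0.034; -0.04 0 0 0 0 0 0.034; -0.025 0 0.02 0 0 0 0.034; -0.011 0 0.04 0 0 0 0.034; 0 0 0.04 0 0 0 0.034; 0 0 0.03 0 0 0 0.034; 0 0 0.02 0 0 0 0.034; 0 0 0 0 0 0 0.034"
}}

```text
time_s: 8.35
position: [0.4526, -0.3285, 0.1649]
tool_rot: [[0.042, 0.999, -0.002], [0.999, -0.042, 0.002], [0.002, -0.002, -1.0]]
ft_force: [-0.7, -0.7, -1.5]
grip_width: 0.037
gripper_force: 50.5
```

>>> {"name": "move_arm", "arguments": {
  "plan": "0 0 0.02 0 0 0 0.034; 0 0 0.016 0 0 0 0.034; 0 0 0.007 0 0 0 0.034; 0 0 0.003 0 0 0 0.034; 0 0 0.001 0 0 0 0.034; 0 0 0.001 0 0 0 0.034; 0 0 0 0 0 0 0.034"
}}

```text
time_s: 9.22
position: [0.4531, -0.3291, 0.1179]
tool_rot: [[0.042, 0.999, 0.0], [0.999, -0.042, -0.0], [-0.0, 0.0, -1.0]]
ft_force: [0.3, -0.2, -1.0]
grip_width: 0.0368
gripper_force: 50.6
```

>>> {"name": "move_arm", "arguments": {
  "plan": "0 0 0.001 0 0 0 0.034; 0 0 0.0005 0 0 0 0.034; 0 0 0 0 0 0 0.04; 0 0 0 0 0 0 0.055; 0 0 0 0 0 0 0.085; 0 0 0 0 0 0 0.085; 0 0 -0.02 0 0 0 0.085; 0 0 -0.04 0 0 0 0.085; 0 0 -0.05 0 0 0 0.085; 0 0 -0.05 0 0 0 0.085; 0 0 -0.03 0 0 0 0.085; 0 0 0 0 0 0 0.085"
}}

```text
time_s: 10.72
position: [0.4534, -0.3294, 0.3083]
tool_rot: [[0.042, 0.999, 0.003], [0.999, -0.042, -0.003], [-0.003, 0.003, -1.0]]
ft_force: [0.6, 0.7, -0.3]
grip_width: 0.0849
gripper_force: 0.0
```

```bash
cat >> h.py <<'E'
def look(n,tag,regs):
    im,d=viewer.get_image(n);c=viewer.calibration(n)
    cv2.imwrite(f'pics/{tag}.png',im[:,:,::-1]);np.save(f'pics/{tag}d.npy',d);np.save(f'pics/{tag}c.npy',c,allow_pickle=True)
    W=cloud(im,d,c)
    for z0,z1,a0 in regs:
        m=sel(W,z0,z1)&(abs(W[...,1])<.45)&(W[...,0]>.38)&(W[...,0]<.65)
        k,l,st,ce=cv2.connectedComponentsWithStats(m.astype(np.uint8),connectivity=4)
        for i in range(1,k):
            if st[i,4]<a0: continue
            Q=W[l==i]
            print(tag,z0,st[i,4],'mean',Q.mean(0),'mid',(Q.max(0)+Q.min(0))/2,'ext',np.ptp(Q,axis=0),'px',ce[i])
    return im,W
E
python3 - <<'E'
from h import *
np.set_printoptions(precision=4,suppress=True)
im,W=look('top','t1',[(.135,.165,50)])
im,W=look('scene','s1',[(.135,.165,50)])
E
```

```text
t1 0.135 391 mean [ 0.4607 -0.0219  0.1564] mid [ 0.4604 -0.0225  0.1524] ext [0.0394 0.0396 0.0208] px [326.6854 280.7903]
t1 0.135 416 mean [ 0.4522 -0.3305  0.1462] mid [ 0.4519 -0.3319  0.1434] ext [0.0403 0.0403 0.0167] px [496.1971 280.8942]
t1 0.135 410 mean [ 0.4544 -0.0955  0.156 ] mid [ 0.4548 -0.0959  0.149 ] ext [0.0395 0.0401 0.0239] px [367.7707 283.2268]
s1 0.135 309 mean [ 0.4538 -0.3254  0.1435] mid [ 0.4521 -0.3287  0.1418] ext [0.041  0.0412 0.0135] px [220.6893  98.6828]
s1 0.135 505 mean [ 0.4576 -0.0886  0.151 ] mid [ 0.4545 -0.0925  0.1466] ext [0.0393 0.04   0.0231] px [304.5703 163.299 ]
s1 0.135 552 mean [ 0.4638 -0.0148  0.1511] mid [ 0.4599 -0.018   0.1467] ext [0.04   0.0411 0.0232] px [332.5507 189.1504]
```

>>> {"name": "move_arm", "arguments": {
  "plan": "0.03 0 0 0 0 0 0.085; 0.05 -0.001 0 0 0 0 0.085; 0.06 -0.001 0 0 0 0 0.085; 0.06 -0.001 0 0 0 0 0.085; 0.05 -0.001 0 0 0 0 0.085; 0.04 -0.001 0 0 0 0 0.085; 0.02 -0.001 0.02 0 0 0 0.085; 0 0 0.04 0 0 0 0.085; 0 0 0.05 0 0 0 0.085; 0 0 0.04 0 0 0 0.085; 0 0 0.0225 0 0 0 0.085; 0 0 0 0 0 0 0.085"
}}

```text
time_s: 12.32
position: [0.4585, -0.0186, 0.1317]
tool_rot: [[0.042, 0.999, -0.005], [0.999, -0.042, 0.002], [0.001, -0.005, -1.0]]
ft_force: [-0.2, -0.5, -0.7]
grip_width: 0.0849
gripper_force: 0.0
```

>>> {"name": "move_arm", "arguments": {
  "plan": "0 0 0.008 0 0 0 0.085; 0 0 0 0 0 0 0.085; 0 0 0 0 0 0 0.05; 0 0 0 0 0 0 0.035; 0 0 0 0 0 0 0.034; 0 0 0 0 0 0 0.034"
}}

```text
time_s: 13.08
position: [0.4604, -0.0191, 0.1264]
tool_rot: [[0.042, 0.999, 0.001], [0.999, -0.042, -0.0], [-0.0, 0.001, -1.0]]
ft_force: [-0.8, 1.0, 5.6]
grip_width: 0.0369
gripper_force: 49.4
```

>>> {"name": "move_arm", "arguments": {
  "plan": "0 0 -0.01 0 0 0 0.034; 0 0 -0.03 0 0 0 0.034; 0 0 -0.05 0 0 0 0.034; 0 0 -0.05 0 0 0 0.034; 0 0 -0.05 0 0 0 0.034; -0.02 0.0055 0 0 0 0 0.034; -0.04 0.0125 0 0 0 0 0.034; -0.05 0.016 0 0 0 0 0.034; -0.05 0.016 0 0 0 0 0.034; -0.05 0.016 0 0 0 0 0.034; -0.05 0.016 0 0 0 0 0.034"
}}

```text
time_s: 14.45
position: [0.5311, -0.2838, 0.316]
tool_rot: [[0.042, 0.999, -0.0], [0.999, -0.042, 0.0], [0.0, -0.0, -1.0]]
ft_force: [0.9, -0.3, -1.7]
grip_width: 0.0366
gripper_force: 50.7
```

>>> {"name": "move_arm", "arguments": {
  "plan": "-0.035 0.012 0 0 0 0 0.034; -0.0245 0.0055 0 0 0 0 0.034; 0 0 0.03 0 0 0 0.034; 0 0 0.04 0 0 0 0.034; 0 0 0.04 0 0 0 0.034; 0 0 0.04 0 0 0 0.034; 0 0 0.03 0 0 0 0.034; 0 0 0.012 0 0 0 0.034; 0 0 0.004 0 0 0 0.034; 0 0 0.002 0 0 0 0.034; 0 0 0 0 0 0 0.034; 0 0 0 0 0 0 0.034"
}}

```text
time_s: 15.95
position: [0.5462, -0.3426, 0.1184]
tool_rot: [[0.042, 0.999, 0.001], [0.999, -0.042, -0.001], [-0.001, 0.001, -1.0]]
ft_force: [-0.9, -0.2, -1.8]
grip_width: 0.0367
gripper_force: 50.8
```

>>> {"name": "move_arm", "arguments": {
  "plan": "0 0 0.001 0 0 0 0.034; 0 0 0.0007 0 0 0 0.034; 0 0 0 0 0 0 0.04; 0 0 0 0 0 0 0.055; 0 0 0 0 0 0 0.085; 0 0 0 0 0 0 0.085; 0 0 -0.02 0 0 0 0.085; 0 0 -0.04 0 0 0 0.085; 0 0 -0.05 0 0 0 0.085; 0 0 -0.05 0 0 0 0.085; 0 0 -0.03 0 0 0 0.085"
}}

```text
time_s: 17.32
position: [0.5462, -0.3425, 0.309]
tool_rot: [[0.042, 0.999, 0.003], [0.999, -0.042, -0.002], [-0.002, 0.003, -1.0]]
ft_force: [-0.1, 0.6, -1.6]
grip_width: 0.0847
gripper_force: 0.0
```

>>> {"name": "move_arm", "arguments": {
  "plan": "0.03 -0.003 0 0 0 0 0.085; 0.05 -0.006 0 0 0 0 0.085; 0.06 -0.006 0 0 0 0 0.085; 0.06 -0.006 0 0 0 0 0.085; 0.06 -0.006 0 0 0 0 0.085; 0.06 -0.006 0 0 0 0 0.085; 0.04 -0.004 0 0 0 0 0.085; 0.02 -0.003 0 0 0 0 0.085; 0 0 0 0 0 0 0.085; 0 0 0 0 0 0 0.085"
}}

```text
time_s: 18.58
position: [0.5221, 0.0382, 0.306]
tool_rot: [[0.042, 0.999, -0.0], [0.999, -0.042, -0.0], [-0.0, -0.0, -1.0]]
ft_force: [-0.0, 0.3, -0.3]
grip_width: 0.085
gripper_force: 0.0
```

```bash
python3 - <<'E'
from h import *
np.set_printoptions(precision=4,suppress=True)
print(env.observe()['position'])
im,W=look('top','t2',[(.135,.165,50)])
im,W=look('wrist','w3',[(.135,.165,50),(.043,.06,80)])
for t in ['pad_square','pad_oblong','pad_round','bead_jar','vial']:
    c=viewer.calibration('wrist');r=pinpoint('wrist',t)
    print(t,[(np.round(x['pixel']).tolist(),round(x['conf'],2),ray(x['pixel'],c,.010)) for x in r[:1]])
b=cv2.imread('pics/w3.png');cv2.imwrite('pics/w3c.png',cv2.resize(b[60:380,180:480],None,fx=1.8,fy=1.8))
E
```

```text
[0.5221 0.0382 0.306 ]
t2 0.135 413 mean [ 0.5458 -0.3436  0.1462] mid [ 0.5461 -0.3448  0.1432] ext [0.0399 0.0397 0.0162] px [501.0291 229.4068]
t2 0.135 419 mean [ 0.4523 -0.3304  0.1462] mid [ 0.4519 -0.3315  0.1434] ext [0.0403 0.0405 0.0163] px [496.1241 280.852 ]
t2 0.135 410 mean [ 0.4545 -0.0955  0.156 ] mid [ 0.4548 -0.0959  0.1484] ext [0.0395 0.0404 0.0263] px [367.7829 283.1878]
w3 0.135 1294 mean [ 0.4563 -0.09    0.1526] mid [ 0.455  -0.094   0.1465] ext [0.0407 0.0401 0.0229] px [263.4104 337.2628]
w3 0.043 469 mean [0.523  0.0478 0.051 ] mid [0.5228 0.0453 0.0484] ext [0.0438 0.0206 0.0107] px [320.6141 190.2623]
w3 0.043 2018 mean [0.5205 0.0032 0.0515] mid [0.5209 0.0003 0.0487] ext [0.0529 0.0796 0.0114] px [320.1521 225.5847]
w3 0.043 336 mean [ 0.5179 -0.0544  0.0468] mid [ 0.5181 -0.0576  0.0515] ext [0.0394 0.0353 0.017 ] px [320.0327 266.9881]
w3 0.043 225 mean [ 0.4618 -0.0676  0.0513] mid [ 0.4564 -0.0738  0.0515] ext [0.061  0.0257 0.0169] px [278.1067 279.0933]
w3 0.043 415 mean [ 0.5162 -0.0935  0.0507] mid [ 0.5162 -0.0922  0.0486] ext [0.044  0.0212 0.0104] px [319.9494 295.0193]
pad_square [([278.0, 238.0], 0.58, array([ 0.4595, -0.0231,  0.01  ]))]
pad_oblong [([277.0, 186.0], 0.88, array([0.4645, 0.0487, 0.01  ]))]
pad_round []
bead_jar [([322.0, 211.0], 0.55, array([0.5228, 0.0136, 0.01  ]))]
vial [([324.0, 264.0], 0.79, array([ 0.5231, -0.0639,  0.01  ]))]
```

View pics/w3c.png

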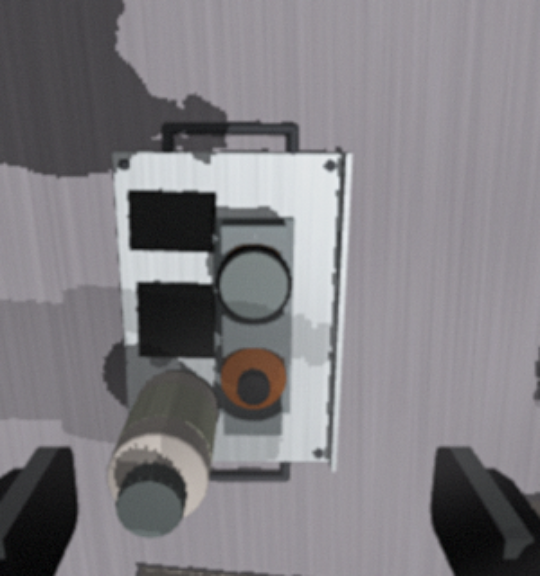

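The pads are clear of bottles: the oblong pad is at crop (172,220) and the square pad at (177,320). The jar lid is at (254,284), the vial at (252,380), and the round bottle is still standing. Next I'll work out the pad, lid and cup centres.

```bash
python3 - <<'E'
from h import *
np.set_printoptions(precision=4,suppress=True)
im=cv2.imread('pics/w3.png');c=np.load('pics/w3c.npy',allow_pickle=True).item()
g=im.max(-1)
m=((g<45)*255).astype(np.uint8);m[:150]=0;m[275:]=0;m[:,:240]=0;m[:,306:]=0
cs,_=cv2.findContours(m,cv2.RETR_EXTERNAL,cv2.CHAIN_APPROX_NONE)
for k in cs:
    if cv2.contourArea(k)<300: continue
    P=np.array([ray(p[0],c,.013)[:2] for p in k],np.float32)
    print('pad',cv2.boundingRect(k),cv2.minAreaRect(P))
# lid: grey disc inside dark ring
roi=g[180:250,290:355]
cc=cv2.HoughCircles(cv2.resize(cv2.cvtColor(im[180:250,290:355],6),None,fx=4,fy=4,interpolation=2),cv2.HOUGH_GRADIENT,1,200,param1=80,param2=15,minRadius=60,maxRadius=95)
for q in cc[0][:2]:
    p=(q[0]/4+290-.375,q[1]/4+180-.375);print('lid',p,q[2]/4,ray(p,c,.050))
# mixer ring points from top and scene
for n in ['top','scene']:
    W=cloud(0,np.load(f'pics/{n}0d.npy'),viewer.calibration(n))
    m=sel(W,.074 if n=='scene' else .0755,.085)&(np.hypot(W[...,0]-.53,W[...,1]-.323)<.06)
    Q=W[m];print(n,'ring',len(Q),Q.mean(0),cv2.minEnclosingCircle(Q[:,:2].astype(np.float32)))
E
```

```text
pad (257, 217, 49, 41) ((0.4649171531200409, -0.021691298112273216), (0.05820360407233238, 0.0668475329875946), 87.22327423095703)
pad (252, 167, 48, 33) ((0.4635365903377533, 0.05391882732510567), (0.04192604869604111, 0.06198722496628761), 86.50017547607422)
lid (np.float32(320.75), np.float32(218.0)) 18.825 [0.5217 0.0129 0.05  ]
top ring 289 [0.5302 0.3208 0.0792] ((0.52804034948349, 0.31684979796409607), 0.04308456927537918)
scene ring 581 [0.5299 0.3258 0.0776] ((0.5289320349693298, 0.3247706890106201), 0.03945089504122734)
```

```bash
python3 - <<'E'
from h import *
np.set_printoptions(precision=4,suppress=True)
c=np.load('pics/w3c.npy',allow_pickle=True).item()
W=cloud(0,np.load('pics/w3d.npy'),c)
for x in np.arange(.54,.61,.005):
    m=(abs(W[...,0]-x)<.0025)&(abs(W[...,1]-.013)<.03);print(round(x,3),np.nanmax(W[m][:,2]).round(4),np.nanmedian(W[m][:,2]).round(4))
E
```

```text
0.54 0.0538 0.0516
0.545 0.0537 0.0503
0.55 0.0416 0.0128
0.555 0.0126 0.0105
0.56 0.4105 0.4087
0.565 0.4085 0.364
0.57 0.4025 0.3791
0.575 0.3963 0.393
0.58 0.4168 0.3946
0.585 0.4168 0.3971
0.59 0.4049 0.3986
0.595 0.4001 0.0007
0.6 0.0031 0.0005
0.605 0.0025 0.0005
```

>>> {"name": "move_arm", "arguments": {
  "plan": "-0.012 0 0.02 0 0 0 0.078; -0.0133 0.0007 0.04 0 0 0 0.078; 0 0 0.05 0 0 0 0.078; 0 0 0.05 0 0 0 0.078; 0 0 0.04 0 0 0 0.078; 0 0 0.02 0 0 0 0.078; 0 0 0 0 0 0 0.078; 0 0 0 0 0 0 0.078"
}}

```text
time_s: 19.92
position: [0.5223, 0.0134, 0.087]
tool_rot: [[0.042, 0.999, 0.002], [0.999, -0.042, -0.0], [-0.0, 0.002, -1.0]]
ft_force: [0.6, 0.6, 0.2]
grip_width: 0.0781
gripper_force: 0.0
```

```bash
python3 - <<'E'
from h import *
W=cloud(0,np.load('pics/top0d.npy'),viewer.calibration('top'))
for x in np.arange(.54,.61,.005):
    m=(abs(W[...,0]-x)<.0025)&(abs(W[...,1]-.0105)<.02);print(round(x,3),np.nanmax(W[m][:,2]).round(4),np.nanmedian(W[m][:,2]).round(4))
E
```

```text
0.54 0.0579 0.0538
0.545 0.0563 0.0514
0.55 0.0169 0.0123
0.555 0.0161 0.0123
0.56 0.0149 0.0116
0.565 0.017 0.0119
0.57 0.0166 0.0119
0.575 0.0149 0.011
0.58 0.0163 0.0119
0.585 0.03 0.0154
0.59 0.0292 0.0037
0.595 0.0046 0.0015
0.6 0.0062 0.0019
0.605 0.0064 0.0019
```

>>> {"name": "move_arm", "arguments": {
  "plan": "0 0 0.025 0 0 0 0.076; 0 0 0.025 0 0 0 0.076; 0 0 0.013 0 0 0 0.076; 0 0 0.006 0 0 0 0.076; 0 0 0 0 0 0 0.076; 0 0 0 0 0 0 0.062; 0 0 0 0 0 0 0.052; 0 0 0 0 0 0 0.047; 0 0 0 0 0 0 0.047; 0 0 0 0 0 0 0.047",
  "grip_force": 40
}}

```text
time_s: 21.18
position: [0.522, 0.0135, 0.0181]
tool_rot: [[0.042, 0.999, 0.001], [0.999, -0.042, -0.0], [-0.0, 0.001, -1.0]]
ft_force: [-1.7, -0.8, 7.1]
grip_width: 0.0507
gripper_force: 40.2
```

>>> {"name": "move_arm", "arguments": {
  "plan": "0 0 -0.01 0 0 0 0.047; 0 0 -0.03 0 0 0 0.047; 0 0 -0.05 0 0 0 0.047; 0 0 -0.06 0 0 0 0.047; 0 0 -0.06 0 0 0 0.047; 0.02 0 -0.04 0 0 0 0.047; 0.05 0 0 0 0 0 0.047; 0.05 0 0 0 0 0 0.047; 0.045 0 0 0 0 0 0.047; 0.02 0 0 0 0 0 0.047; 0 0 0 0 0 0 0.047; 0 0 0 0 0 0 0.047"
}}

```text
time_s: 22.68
position: [0.5295, 0.1974, 0.2671]
tool_rot: [[0.043, 0.999, -0.0], [0.999, -0.043, -0.0], [-0.0, -0.0, -1.0]]
ft_force: [-0.1, 0.1, -0.3]
grip_width: 0.0511
gripper_force: 41.9
```

```bash
python3 - <<'E'
from h import *
np.set_printoptions(precision=4,suppress=True)
s=env.observe();print(s['position'],s['time_s'],s['grip_width'])
im,W=look('wrist','w4',[(.0735,.09,80)])
c=viewer.calibration('wrist')
print([(x['pixel'],x['conf'],ray(x['pixel'],c,0)) for x in pinpoint('wrist','mixer')[:1]])
m=sel(W,.074,.085)&(np.hypot(W[...,0]-.53,W[...,1]-.323)<.055);Q=W[m]
print(len(Q),Q.mean(0),cv2.minEnclosingCircle(Q[:,:2].astype(np.float32)))
E
```

```text
[0.5295 0.1974 0.2671] 22.675 0.05107707030558931
w4 0.0735 1311 mean [0.53   0.3271 0.0783] mid [0.5301 0.3233 0.0777] ext [0.0768 0.0766 0.0084] px [314.7979  72.3036]
w4 0.0735 288 mean [ 0.457  -0.0643  0.0803] mid [ 0.4581 -0.0684  0.0817] ext [0.049  0.0164 0.0164] px [272.1424 413.0347]
[([314.8, 88.2], 0.64, array([0.5285, 0.3228, 0.    ]))]
1294 [0.5301 0.3269 0.0783] ((0.5301552414894104, 0.32326626777648926), 0.03871694579720497)
```

View pics/w4.png

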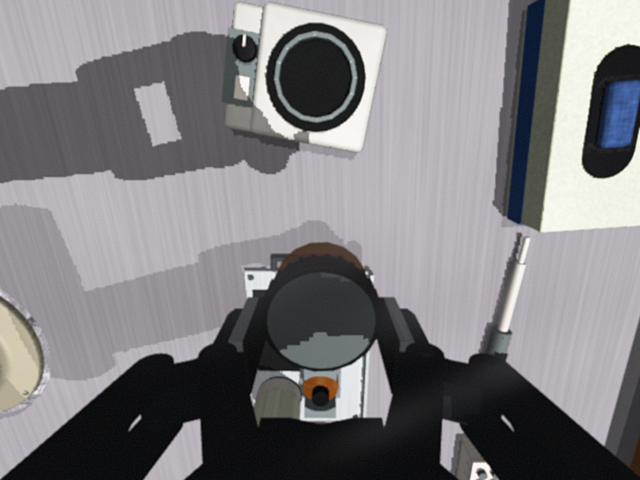

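The mixer cup's rim is centred at pixel (315,77), which is (0.530, 0.323) in world coordinates with the rim at z 0.078. The jar hangs level between the fingers at (321,320).

>>> {"name": "move_arm", "arguments": {
  "plan": "0.03 -0.001 0 0 0 0 0.047; 0.05 -0.002 0 0 0 0 0.047; 0.035 -0.001 0 0 0 0 0.047; 0.0112 -0.001 0.02 0 0 0 0.047; 0 0 0.04 0 0 0 0.047; 0 0 0.04 0 0 0 0.047; 0 0 0.04 0 0 0 0.047; 0 0 0.025 0 0 0 0.047; 0 0 0.01 0 0 0 0.047; 0 0 0 0 0 0 0.047; 0 0 0 0 0 0 0.047"
}}

```text
time_s: 24.15
position: [0.5304, 0.3247, 0.0934]
tool_rot: [[0.042, 0.999, 0.002], [0.999, -0.042, 0.001], [0.001, 0.002, -1.0]]
ft_force: [0.9, -0.1, -0.8]
grip_width: 0.0513
gripper_force: 41.9
```

>>> {"name": "move_arm", "arguments": {
  "plan": "-0.001 0 0.005 0 0 0 0.047; 0 0 0.004 0 0 0 0.047; 0 0 0.003 0 0 0 0.047; 0 0 0.002 0 0 0 0.047; 0 0 0.001 0 0 0 0.047; 0 0 0.001 0 0 0 0.047; 0 0 0 0 0 0 0.047"
}}

```text
time_s: 25.02
position: [0.5297, 0.3237, 0.076]
tool_rot: [[0.042, 0.999, -0.0], [0.999, -0.042, -0.0], [-0.0, -0.0, -1.0]]
ft_force: [-0.0, 0.2, -1.3]
grip_width: 0.0511
gripper_force: 41.9
```

>>> {"name": "move_arm", "arguments": {
  "plan": "0 0 0.001 0 0 0 0.047; 0 0 0 0 0 0 0.047; 0 0 0 0 0 0 0.047"
}}

```text
time_s: 25.4
position: [0.5298, 0.3237, 0.0752]
tool_rot: [[0.042, 0.999, 0.0], [0.999, -0.042, 0.0], [0.0, 0.0, -1.0]]
ft_force: [-0.3, 0.6, 0.9]
grip_width: 0.0508
gripper_force: 42.1
```

>>> {"name": "move_arm", "arguments": {
  "plan": "0 0 0 0 0 0 0.054; 0 0 0 0 0 0 0.06; 0 0 0 0 0 0 0.078; 0 0 0 0 0 0 0.08; 0 0 -0.01 0 0 0 0.08; 0 0 -0.03 0 0 0 0.085; 0 0 -0.05 0 0 0 0.085; 0 0 -0.06 0 0 0 0.085; -0.04 0 -0.06 0 0 0 0.085; -0.06 0 -0.02 0 0 0 0.085; -0.06 0 0 0 0 0 0.085; -0.04 0 0 0 0 0 0.085"
}}

```text
time_s: 26.9
position: [0.5211, 0.1277, 0.298]
tool_rot: [[0.043, 0.999, 0.002], [0.999, -0.043, -0.0], [-0.0, 0.002, -1.0]]
ft_force: [0.1, -0.1, 0.0]
grip_width: 0.0852
gripper_force: 0.0
```

```bash
python3 - <<'E'
from h import *
np.set_printoptions(precision=4,suppress=True)
s=env.observe();print(s['position'],s['time_s'],s['grip_width'])
im,W=look('scene','s5',[(.095,.13,50)])
im,W=look('wrist','w5',[(.095,.13,50)])
im,W=look('top','t5',[(.095,.13,50),(.135,.165,50)])
E
```

```text
[0.5211 0.1277 0.298 ] 26.9 0.0851826659848961
s5 0.095 609 mean [ 0.4603 -0.3168  0.1118] mid [ 0.4532 -0.3283  0.1124] ext [0.0652 0.0501 0.0344] px [222.8292 115.821 ]
s5 0.095 753 mean [ 0.554  -0.3262  0.1127] mid [ 0.5465 -0.3397  0.1124] ext [0.0623 0.0637 0.0347] px [178.6507 135.7955]
s5 0.095 845 mean [ 0.4661 -0.0788  0.1173] mid [ 0.4549 -0.0918  0.1125] ext [0.0655 0.0666 0.035 ] px [304.9349 182.9432]
s5 0.095 1256 mean [0.532  0.3259 0.1074] mid [0.5295 0.325  0.1038] ext [0.0532 0.0538 0.0173] px [469.8416 373.242 ]
w5 0.095 1011 mean [0.529  0.3075 0.1075] mid [0.5293 0.3082 0.1032] ext [0.0504 0.019  0.0163] px [319.2681   9.6499]
w5 0.095 1709 mean [ 0.4592 -0.0733  0.118 ] mid [ 0.4552 -0.0886  0.1125] ext [0.065  0.0609 0.035 ] px [275.7659 376.6337]
t5 0.095 633 mean [ 0.544  -0.3335  0.1159] mid [ 0.5455 -0.3444  0.1124] ext [0.0616 0.0617 0.0341] px [489.8152 231.7551]
t5 0.095 488 mean [ 0.4528 -0.3225  0.1153] mid [ 0.4521 -0.3309  0.1123] ext [0.0631 0.0461 0.0344] px [485.9611 280.2787]
t5 0.095 515 mean [ 0.4551 -0.0927  0.1242] mid [ 0.4541 -0.0958  0.113 ] ext [0.0635 0.0643 0.034 ] px [364.4563 282.4311]
t5 0.135 416 mean [ 0.5457 -0.3435  0.1461] mid [ 0.5461 -0.3446  0.1432] ext [0.0397 0.0396 0.0158] px [500.9808 229.4423]
t5 0.135 422 mean [ 0.4522 -0.3304  0.146 ] mid [ 0.4519 -0.3322  0.1432] ext [0.0403 0.0411 0.0163] px [496.0521 280.8768]
t5 0.135 409 mean [ 0.4545 -0.0955  0.156 ] mid [ 0.4548 -0.096   0.1488] ext [0.0395 0.0398 0.0259] px [367.8044 283.1711]
```

>>> {"name": "move_arm", "arguments": {
  "plan": "-0.04 0.005 0 0 0 0 0.085; -0.06 0.005 0 0 0 0 0.085; -0.06 0.005 0 0 0 0 0.085; -0.06 0.005 0 0 0 0 0.085; -0.06 0.005 0 0 0 0 0.085; -0.06 0.005 0 0 0 0 0.085; -0.06 0.005 0 0 0 0 0.085; -0.04 0.005 0 0 0 0 0.085; -0.029 0.005 0 0 0 0 0.085; 0 0 0.03 0 0 0 0.085; 0 0 0.04 0 0 0 0.085; 0 0 0.03 0 0 0 0.085"
}}

```text
time_s: 28.55
position: [0.5475, -0.3393, 0.1953]
tool_rot: [[0.041, 0.999, -0.001], [0.999, -0.041, 0.001], [0.001, -0.001, -1.0]]
ft_force: [1.0, -1.0, 0.6]
grip_width: 0.085
gripper_force: 0.0
```

>>> {"name": "move_arm", "arguments": {
  "plan": "0 0 0 0 0 0 0.085; 0 0 0 0 0 0 0.085"
}}

```text
time_s: 28.8
position: [0.5478, -0.3404, 0.1985]
tool_rot: [[0.041, 0.999, 0.002], [0.999, -0.041, -0.002], [-0.002, 0.002, -1.0]]
ft_force: [0.6, 0.3, 1.3]
grip_width: 0.0853
gripper_force: 0.0
```

>>> {"name": "move_arm", "arguments": {
  "plan": "-0.0022 -0.0015 0.03 0 0 0 0.085; 0 0 0.03 0 0 0 0.085; 0 0 0.015 0 0 0 0.085; 0 0 0.0067 0 0 0 0.085; 0 0 0 0 0 0 0.085; 0 0 0 0 0 0 0.085; 0 0 0 0 0 0 0.05; 0 0 0 0 0 0 0.035; 0 0 0 0 0 0 0.034; 0 0 0 0 0 0 0.034",
  "grip_force": 50
}}

```text
time_s: 30.05
position: [0.5455, -0.3429, 0.1157]
tool_rot: [[0.042, 0.999, 0.001], [0.999, -0.042, -0.001], [-0.001, 0.001, -1.0]]
ft_force: [0.5, 1.2, 5.0]
grip_width: 0.0374
gripper_force: 49.6
```

>>> {"name": "move_arm", "arguments": {
  "plan": "0 0 -0.01 0 0 0 0.034; 0 0 -0.03 0 0 0 0.034; 0 0 -0.05 0 0 0 0.034; 0 0 -0.05 0 0 0 0.034; 0 0 -0.05 0 0 0 0.034; 0.02 -0.0055 0 0 0 0 0.034; 0.04 -0.0125 0 0 0 0 0.034; 0.05 -0.016 0 0 0 0 0.034; 0.05 -0.016 0 0 0 0 0.034; 0.05 -0.016 0 0 0 0 0.034; 0.05 -0.016 0 0 0 0 0.034"
}}

```text
time_s: 31.42
position: [0.4732, -0.0779, 0.3052]
tool_rot: [[0.042, 0.999, -0.001], [0.999, -0.042, 0.0], [0.0, -0.001, -1.0]]
ft_force: [1.0, 0.3, -2.1]
grip_width: 0.037
gripper_force: 50.7
```

>>> {"name": "move_arm", "arguments": {
  "plan": "0.035 -0.011 0 0 0 0 0.034; 0.0235 -0.0062 0 0 0 0 0.034; 0 0 0.01 0 0 0 0.034; 0 0 0.04 0 0 0 0.034; 0 0 0.04 0 0 0 0.034; 0 0 0.04 0 0 0 0.034; 0 0 0.02 0 0 0 0.034; 0 0 0 0 0 0 0.034; 0 0 0 0 0 0 0.034"
}}

```text
time_s: 32.55
position: [0.46, -0.0209, 0.1558]
tool_rot: [[0.042, 0.999, 0.001], [0.999, -0.042, -0.0], [-0.0, 0.001, -1.0]]
ft_force: [-1.3, -0.8, -1.6]
grip_width: 0.0371
gripper_force: 50.8
```

>>> {"name": "move_arm", "arguments": {
  "plan": "0 0 0.015 0 0 0 0.034; 0 0 0.008 0 0 0 0.034; 0 0 0.004 0 0 0 0.034; 0 0 0.002 0 0 0 0.034; 0 0 0 0 0 0 0.034; 0 0 0.001 0 0 0 0.034; 0 0 0 0 0 0 0.034"
}}

```text
time_s: 33.42
position: [0.46, -0.0204, 0.1257]
tool_rot: [[0.042, 0.999, 0.002], [0.999, -0.042, -0.0], [-0.0, 0.002, -1.0]]
ft_force: [0.3, -0.0, 3.9]
grip_width: 0.0371
gripper_force: 51.4
```

>>> {"name": "move_arm", "arguments": {
  "plan": "0 0 0 0 0 0 0.04; 0 0 0 0 0 0 0.055; 0 0 0 0 0 0 0.085; 0 0 0 0 0 0 0.085; 0 0 -0.02 0 0 0 0.085; 0 0 -0.04 0 0 0 0.085; 0 0 -0.05 0 0 0 0.085; 0 0 -0.05 0 0 0 0.085; 0 0 -0.02 0 0 0 0.085; -0.03 0 0 0 0 0 0.085; -0.05 0.001 0 0 0 0 0.085; -0.06 0.001 0 0 0 0 0.085"
}}

```text
time_s: 34.92
position: [0.4554, -0.1613, 0.3053]
tool_rot: [[0.04, 0.999, 0.0], [0.999, -0.04, -0.0], [-0.0, 0.0, -1.0]]
ft_force: [1.1, 0.6, 0.2]
grip_width: 0.0852
gripper_force: 0.0
```

>>> {"name": "move_arm", "arguments": {
  "plan": "-0.06 0.001 0 0 0 0 0.085; -0.06 0.001 0 0 0 0 0.085; -0.035 0.001 0 0 0 0 0.085; -0.0139 0.0013 0 0 0 0 0.085; 0 0 0.03 0 0 0 0.085; 0 0 0.05 0 0 0 0.085; 0 0 0.04 0 0 0 0.085; 0 0 0 0 0 0 0.085; 0 0 0 0 0 0 0.085"
}}

```text
time_s: 36.05
position: [0.4536, -0.3294, 0.1871]
tool_rot: [[0.041, 0.999, 0.002], [0.999, -0.041, -0.002], [-0.002, 0.002, -1.0]]
ft_force: [-0.3, 0.1, 0.9]
grip_width: 0.085
gripper_force: 0.0
```

>>> {"name": "move_arm", "arguments": {
  "plan": "0 0 0.03 0 0 0 0.085; 0 0 0.025 0 0 0 0.085; 0 0 0.0105 0 0 0 0.085; 0 0 0.005 0 0 0 0.085; 0 0 0 0 0 0 0.085; 0 0 0 0 0 0 0.085; 0 0 0 0 0 0 0.05; 0 0 0 0 0 0 0.035; 0 0 0 0 0 0 0.034; 0 0 0 0 0 0 0.034",
  "grip_force": 50
}}

```text
time_s: 37.3
position: [0.4529, -0.3294, 0.1152]
tool_rot: [[0.042, 0.999, 0.0], [0.999, -0.042, -0.001], [-0.001, 0.001, -1.0]]
ft_force: [-1.6, 0.8, 5.8]
grip_width: 0.0371
gripper_force: 49.6
```

>>> {"name": "move_arm", "arguments": {
  "plan": "0 0 -0.01 0 0 0 0.034; 0 0 -0.03 0 0 0 0.034; 0 0 -0.05 0 0 0 0.034; 0 0 -0.05 0 0 0 0.034; 0 0 -0.05 0 0 0 0.034; 0.02 0 0 0 0 0 0.034; 0.04 -0.001 0 0 0 0 0.034; 0.05 -0.001 0 0 0 0 0.034; 0.05 -0.001 0 0 0 0 0.034; 0.05 -0.001 0 0 0 0 0.034; 0.05 -0.001 0 0 0 0 0.034"
}}

```text
time_s: 38.67
position: [0.4578, -0.0669, 0.3036]
tool_rot: [[0.042, 0.999, -0.002], [0.999, -0.042, 0.001], [0.001, -0.002, -1.0]]
ft_force: [0.6, 0.9, -1.8]
grip_width: 0.0369
gripper_force: 50.5
```

>>> {"name": "move_arm", "arguments": {
  "plan": "0.05 -0.001 0 0 0 0 0.034; 0.04 -0.0003 0 0 0 0 0.034; 0.02 0 0 0 0 0 0.034; 0.0143 0 0 0 0 0 0.034; 0 0 0.03 0 0 0 0.034; 0 0 0.04 0 0 0 0.034; 0 0 0.04 0 0 0 0.034; 0 0 0.03 0 0 0 0.034; 0 0 0.01 0 0 0 0.034; 0 0 0 0 0 0 0.034; 0 0 0 0 0 0 0.034"
}}

```text
time_s: 40.05
position: [0.4632, 0.0549, 0.1557]
tool_rot: [[0.042, 0.999, 0.002], [0.999, -0.042, -0.0], [-0.0, 0.002, -1.0]]
ft_force: [-0.3, 0.5, 0.2]
grip_width: 0.0372
gripper_force: 50.5
```

Final TCP height should be about 0.1252.

>>> {"name": "move_arm", "arguments": {
  "plan": "0 0 0.015 0 0 0 0.034; 0 0 0.008 0 0 0 0.034; 0 0 0.004 0 0 0 0.034; 0 0 0.002 0 0 0 0.034; 0 0 0 0 0 0 0.034; 0 0 0.001 0 0 0 0.034; 0 0 0 0 0 0 0.034"
}}

```text
time_s: 40.92
position: [0.4629, 0.055, 0.1252]
tool_rot: [[0.042, 0.999, 0.001], [0.999, -0.042, -0.0], [-0.0, 0.001, -1.0]]
ft_force: [-1.2, 0.7, 4.6]
grip_width: 0.0368
gripper_force: 51.0
```

Contact. I'll release, rise and look.

>>> {"name": "move_arm", "arguments": {
  "plan": "0 0 0 0 0 0 0.04; 0 0 0 0 0 0 0.055; 0 0 0 0 0 0 0.085; 0 0 0 0 0 0 0.085; 0 0 -0.02 0 0 0 0.085; 0 0 -0.04 0 0 0 0.085; 0 0 -0.05 0 0 0 0.085; 0 0 -0.05 0 0 0 0.085; 0 0.04 -0.03 0 0 0 0.085; 0.01 0.04 0 0 0 0 0.085; 0 0 0 0 0 0 0.085; 0 0 0 0 0 0 0.085"
}}

```text
time_s: 42.42
position: [0.5426, 0.0617, 0.3143]
tool_rot: [[0.042, 0.999, -0.001], [0.999, -0.042, 0.0], [0.0, -0.001, -1.0]]
ft_force: [-0.2, -1.2, -0.4]
grip_width: 0.085
gripper_force: 0.0
```

```bash
python3 - <<'E'
from h import *
np.set_printoptions(precision=4,suppress=True)
s=env.observe();print(s['position'],s['time_s'])
im,W=look('wrist','w6',[(.147,.165,50)])
im,W=look('scene','s6',[(.147,.165,50),(.095,.115,300)])
im,W=look('top','t6',[(.147,.165,50),(.095,.115,100)])
a=cv2.imread('pics/w6.png')[80:400,160:480];b=cv2.imread('pics/s6.png')[120:440,230:550]
cv2.imwrite('pics/f6.png',np.hstack([cv2.resize(a,(400,400)),cv2.resize(b,(400,400))]))
E
```

```text
[0.5426 0.0617 0.3143] 42.425
w6 0.147 1342 mean [0.4637 0.0546 0.1554] mid [0.4629 0.0537 0.1526] ext [0.0406 0.0401 0.0112] px [239.7914 226.6751]
w6 0.147 1156 mean [ 0.4625 -0.0195  0.1552] mid [ 0.4616 -0.0214  0.1525] ext [0.0407 0.0408 0.011 ] px [246.7716 295.3893]
w6 0.147 1006 mean [ 0.4557 -0.0918  0.155 ] mid [ 0.4548 -0.0936  0.1526] ext [0.0407 0.0402 0.0109] px [247.6044 354.5109]
s6 0.147 194 mean [ 0.4619 -0.0867  0.153 ] mid [ 0.4545 -0.092   0.1526] ext [0.0386 0.0398 0.0111] px [303.3866 164.2526]
s6 0.147 428 mean [ 0.4627 -0.0178  0.1541] mid [ 0.4609 -0.0199  0.1523] ext [0.0404 0.0408 0.0104] px [331.8224 186.535 ]
s6 0.147 473 mean [0.4637 0.0568 0.1541] mid [0.4613 0.0554 0.1529] ext [0.041  0.0412 0.0116] px [364.7886 212.9789]
s6 0.095 339 mean [ 0.4773 -0.0046  0.1048] mid [ 0.4641 -0.0173  0.105 ] ext [0.0579 0.0586 0.02  ] px [330.2035 215.7345]
s6 0.095 320 mean [0.4769 0.0676 0.1049] mid [0.4656 0.0578 0.1049] ext [0.0592 0.0433 0.0198] px [361.6562 241.0719]
s6 0.095 1258 mean [0.5321 0.3259 0.1074] mid [0.5292 0.3249 0.1037] ext [0.0535 0.0541 0.0173] px [469.8164 373.2957]
t6 0.147 396 mean [ 0.4613 -0.0232  0.1566] mid [ 0.462  -0.0227  0.1562] ext [0.0395 0.0397 0.0092] px [327.3889 280.4596]
t6 0.147 204 mean [0.4633 0.0585 0.1565] mid [0.4624 0.0596 0.1564] ext [0.0394 0.0221 0.0091] px [281.6471 280.5637]
t6 0.147 396 mean [ 0.4543 -0.0959  0.1563] mid [ 0.4539 -0.0962  0.155 ] ext [0.0379 0.0399 0.0135] px [368.0025 283.3081]
t6 0.095 675 mean [0.53   0.3193 0.1089] mid [0.5305 0.3205 0.1054] ext [0.0532 0.0533 0.0188] px [143.7096 248.1067]
```

View pics/f6.png

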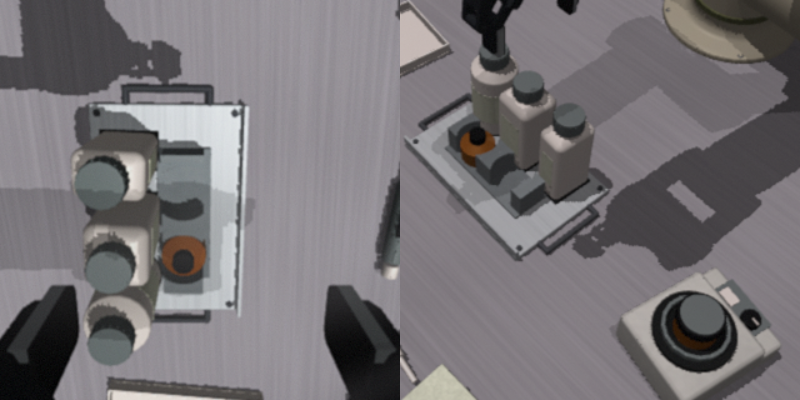

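Left picture: the three caps are in a row at (100,182), (110,265) and (112,340), and the vial is undisturbed. Right picture: the jar stands in the cup at (700,320). A dark sliver shows at the oblong bottle's foot, at left (130,132), so I'll check whether that is pad or shadow.

```bash
python3 - <<'E'
from h import *
np.set_printoptions(precision=4,suppress=True)
c=np.load('pics/w6c.npy',allow_pickle=True).item();im=cv2.imread('pics/w6.png')
for u in (245,260,275):
    print(u,[(v,int(im[v,u].max()),(ray((u,v),c,.013)[1]*1e3).round(1)) for v in range(176,200,2)])
cv2.imwrite('pics/z6.png',np.hstack([cv2.resize(im[170:260,215:315],(500,450),interpolation=2),cv2.resize(cv2.imread('pics/s6.png')[200:290,335:395],(300,450),interpolation=2)]))
E
```

```text
245 [(176, 105, np.float64(87.2)), (178, 105, np.float64(84.6)), (180, 105, np.float64(81.9)), (182, 98, np.float64(79.3)), (184, 42, np.float64(76.6)), (186, 78, np.float64(73.9)), (188, 76, np.float64(71.2)), (190, 80, np.float64(68.5)), (192, 78, np.float64(65.8)), (194, 75, np.float64(63.1)), (196, 81, np.float64(60.4)), (198, 77, np.float64(57.6))]
260 [(176, 102, np.float64(86.4)), (178, 105, np.float64(83.8)), (180, 106, np.float64(81.1)), (182, 103, np.float64(78.5)), (184, 46, np.float64(75.8)), (186, 70, np.float64(73.1)), (188, 77, np.float64(70.4)), (190, 78, np.float64(67.7)), (192, 81, np.float64(65.0)), (194, 77, np.float64(62.3)), (196, 81, np.float64(59.5)), (198, 80, np.float64(56.8))]
275 [(176, 212, np.float64(85.6)), (178, 209, np.float64(83.0)), (180, 153, np.float64(80.3)), (182, 108, np.float64(77.6)), (184, 62, np.float64(75.0)), (186, 51, np.float64(72.3)), (188, 79, np.float64(69.6)), (190, 77, np.float64(66.9)), (192, 78, np.float64(64.2)), (194, 73, np.float64(61.5)), (196, 73, np.float64(58.7)), (198, 77, np.float64(56.0))]
```

View pics/z6.png

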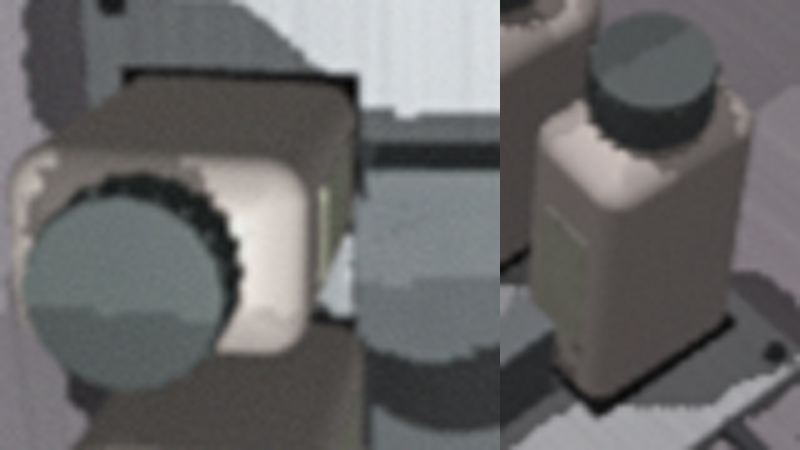

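The zoom shows an even sliver of pad, about 2 mm wide, parallel to the bottle's foot at (240,75). The oblong bottle is square on its pad, well within tolerance, so I'm handing in.

```bash
python3 -c "
from rig import env
print(env.close_job())"
```

```text
the job is handed in; nothing more can be done
None
```

The job is handed in at about 43 s of the 128 s allowed, though no verdict came back: the last pictures show the jar upright in the mixer's cup, the square and oblong bottles back within about 2 mm of their pads' centres, and the round bottle and vial where they stood.

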